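Unplug the checked gauge from the test pump and hang it up

ROBOT

A 6-joint arm with a two-finger parallel gripper is mounted at the origin on a cart in front of the work surface, level with it; the furniture and walls round the work are solid. World frame = base frame: x ahead of the robot, y to its left, z up, the work surface at z = 0. Lengths are in mm, angles in rad, forces in N, time in s.
With the tool pointing down it reaches from about 275 to 750 mm from the base axis. Payload 10.2 kg.
Tool frame: the origin (TCP) lies at the very end of the fingers, on their centre line; the grasp point (between the pads) lies 19 mm behind it (ctrl.hold_point_z is the distance from the TCP to the grasp point, in mm); z points along the fingers, y is the direction in which the jaws open and shut (so a half turn about z gives the same grasp; the last joint's range is limited). The gripper opens to 85 mm and grips with 20 to 120 N. Pads are 22 mm wide; open, the fingers measure 114 mm over their backs; the gripper's body (76 mm by 85 mm) begins 54 mm behind the grasp point. The pads swing forward as they close: fully open they stand 13 mm farther back than shut.
Start: joints at [1.126, 0.313, 1.498, -0, 1.331, -0.223], TCP at [115.505, 512.142, 231.294] pointing down, gripper open.
Joint ranges: [-2.94, 2.94], [-0.97, 2.17], [0.19, 2.56], [-1.23, 4.37], [0.02, 3.11], [-2.88, 2.88]. Speed limits (rad/s): [2.39, 2.39, 3.01, 3.14, 3.14, 3.14].

INTERFACE

Orientations are given as a unit quaternion [w, x, y, z].
In Python, from rig import readout, cams, workorder, spotter, ctrl gives the robot as it stands.
- The arm moves only by the tool step_arm, never from a script. Its argument "plan" is text: rows parted by semicolons, each of 5 numbers parted by spaces: the shift along the tool's x, y, z in cm, then the turn about the tool's z in degrees, then the opening in per cent of the stroke, from 0 (shut) to 100 (fully open). In form: x y z twist gripper; .... A call has 1 to 10 rows; each row is the pose to reach, as a shift and turn from the pose commanded when the call began, along the tool's axes at that moment; what a row does not reach only later rows make up. A row lasts 1/10 s, in which the tool goes at most 50 mm and 8.59 degrees, less where a joint would pass 70% of its speed; a pose out of reach is approached as far as the arm can. A call with a gripper value outside its range is refused whole. The fingers move at their own pace and stop on an object; "grip_force" is the grip in N (left out, the last holds). Time passes only in rows, so rows that repeat a pose let the fingers close. It gives the time, the measured TCP pose, the force and the opening at its end, in the units of the state.
- readout.sense(): the state, without advancing time (a new reading comes with each control period).
- cams.capture(name): name is "scene" or "side" or "wrist"; returns (picture, depth): 480x640x3 uint8, red, green, blue; 480x640 float32, mm along the optical axis (not along the pixel's ray), 0 where there is no reading.
- cams.camera_info(name): a dict with "vfov" (degrees; the focal length in pixels is half the picture's height over the tangent of half this angle, whatever the lens; pixels are square), "cx", "cy" (the principal point, pixels), "rvec" (rotation vector, rad) and "tvec" (3), from world to camera coordinates, as OpenCV has them. Camera axes: x right, y down, z forward; pixel columns grow to the right and rows downward; lengths in mm; the calibration is good to about 2 mm. A picture is of the moment at which its call begins: read the wrist's pose just before it. camera_info takes no time and is no camera call; for the wrist camera it gives the pose at the moment of the call.
- workorder.finish_job(): hands the job in, once; it reports no verdict.
Trained networks look in the newest picture that a camera, given by its name, has taken for a name from the list of things; names that differ only in an ending like _2 or _b are one class to them, and where a whole thing is asked for, a point or a joint stands for the part that bears it (a point fixed in the world has none). Each returns a list of dicts, best first, with "conf" (0 to 1); they miss things now and then, are a little off and sometimes report something else, mostly with a low value. They report only what shows in the picture. A call takes as long as a camera call.
- spotter.regions_of(camera, target): "pixels" (480x640 bool, what is visible of it) and "extent" ([centre column, centre row, width, height] in pixels, round what is visible of it).
The state is a dict: "time_s": time; "joints": joint angles; "dq": joint speeds; "tau": joint torques, N m; "eef_pos": TCP position; "ee_rot": TCP orientation; "force": force on the tool from outside, world axes, zero at the start; "wrist_torque": the same for the moment, N m; "grip_width": opening from 0.0 (shut) to 1.0 (fully open).
Only numpy, scipy, OpenCV 4.12 (cv2) and the standard library are available. Lean on these libraries where they do the work, as an engineer would, in place of code of your own. Each camera call takes 0.05 s, during which the arm holds its last target. There are 200 camera calls.

TASK

The pressure gauge on the test pump has been checked. Pull the sprung collar of the quick coupler fully back so that the gauge is freed, draw the gauge out of the coupler, and hang it by its bail in the dip of the hook on the stand, with the dial facing outward (away from the stand's upright), hanging still and straight. Leave the other things on the cupboard where they are.

Things in the scene. Friction and masses are not known exactly. Their poses are not given: they have to be found in the camera images.
- test_pump: Fixed gauge test pump: grey base 150 x 170 x 20 mm, 44 mm wide port block to z = 75, screw press at -y (to y = -114, z = 84), low black indicator at +y (z to 67). Origin on the surface under the coupler's foot; z up; front faces -x. The steel coupler rises from (0, 0, 75) leaning 35 deg from vertical towards +x, along (sin 35, 0, cos 35); its mouth is 59.5 mm up that axis.
- coupler_mouth (a point): Centre of the coupler's open end (bore 17 mm, outside 24 mm). The point's z axis is the coupler's axis, pointing out of the mouth; y is the pump's y.
- collar_mid (a point): Middle of the sliding collar, a knurled steel sleeve of 34 mm diameter, 26 mm long, at home 18.5 mm behind the mouth (the point moves with it). The gauge's hexagon begins 22 mm, its case 43 mm ahead of it on the axis, so a gripper coming straight down strikes the leaning gauge: come from the pump's front (-x), tilted about 25 to 35 deg, fingers closing along the pump's y.
- collar (a joint): Collar travel in m: 0 home (near the mouth), 0.009 hard stop, down the axis towards the block. Spring 5 N at 0, 9.5 N at the stop. Pulled fully back it frees the gauge, which a spring lifts 8 mm; it stays standing loosely in the bore and the collar may be let go. The lock then drags on the plug (5 to 9 N) and keeps the collar a few mm back until the plug is out; then it springs home.
- gauge: Pressure gauge, 0.2 kg, 142 mm long. Origin: middle of its round case (54 mm diameter, 28 mm thick); z from plug to bail, white dial on -x, plain back on +x. It starts plugged in, axes leaned as the coupler's, origin 51.5 mm ahead of the mouth, dial to the pump's front. Grip across the flanks (along y, 54 mm wide), which have flat black pads 20 mm wide, 22 mm tall about z = 0.
- gauge_dial (a point): Centre of the white dial face, 16.5 mm from the gauge's origin on its -x side.
- gauge_tail (a point): End of the gauge's plug, 83 mm below its origin, 31.5 mm inside the mouth at the start. The plug is 16 mm in diameter, with a locking groove, and 32 mm long; above it a brass hexagon 25 mm wide (gauge z = -48 to -31).
- gauge_bail (a point): Point 46.5 mm above the gauge's origin where the axis of the hook's rod lies when it hangs. The bail is 5 mm steel wire in the plane x = 0: legs at y = +-14 mm up to z = 40, then like a roof to a peak at z = 56 (wire axis). The rod (along gauge x) has room in it for its axis from z = 31 to 46.
- hook_stand: Fixed hook stand: dark steel base 75 x 70 x 12 mm, steel upright at x = +45, 305 mm high. Origin on the surface; z up; -x is outward, the way the hook points. The hook is a 7 mm rod from the upright towards -x: axis level at z = 299 as far as x = +2, dips to 291 at x = -22, then turns up to a ball end of 8 mm at x = -36, z = 300.
- hook_seat (a point): The lowest point of the rod's axis in the hook's dip: x = -22, z = 291 mm in the stand's frame.
- caliper: Bystander: steel vernier caliper, 210 x 60 x 14 mm, lying at the far left in front of the tall yellow cabinet, whose front right corner (world x 0.57, y 0.27, 0.63 m high) stands behind the pump; origin at the middle of its underside.
- spanner: Bystander: combination spanner, 172 x 27 x 6 mm, lying beside the yellow cabinet; origin at the middle of its underside.
- masking_tape: Bystander: roll of masking tape, diameter 96 mm, 25 mm high, lying beyond the work near the wall (the big blue paper roll at the right is 0.29 m high); origin at the middle of its underside.

How it is judged (in metres and radians):
On the way, in this order (a step that is already met when the one before it is completed fails the run):
1. the collar is pulled fully back (6 mm or more) (value of joint collar above 0.006 m), for 0.1 s.
2. the gauge's plug is drawn clear of the coupler's mouth (z of gauge_tail in the frame of coupler_mouth above 0.003 m), for 0.1 s.
At the end, for the whole second after the job is handed in: The gauge hangs still by its bail in the dip of the hook (bail point within 12 mm of the hook's seat, stem within 11 deg of vertical, under 40 mm/s), dial towards the stand's -x, away from the upright, square within 23 deg; the collar is back home within 2 mm (distance between gauge_bail and hook_seat below 0.012 m and x of gauge_dial in the frame of hook_stand below -0.022 m and angle between the x axis of gauge and the x axis of hook_stand, either way round below 0.4 rad and angle between gauge's own z axis and vertical below 0.2 rad and contact force between gauge and hook_stand above 0.5 N and linear speed of gauge below 0.04 m/s and value of joint collar below 0.002 m); the robot touches nothing.
It fails at once if caliper moved by more than 30 mm (distance of caliper from where it was at the start of the episode above 0.03 m).
It fails at once if spanner moved by more than 30 mm (distance of spanner from where it was at the start of the episode above 0.03 m).
It fails at once if masking tape moved by more than 30 mm (distance of masking_tape from where it was at the start of the episode above 0.03 m).
It also fails if it takes over 58 s, if anything falls off the work surface, if the arm or the gripper's body presses on something with over 40 N, if the wrist force passes 120 N, or if a joint passes its speed limit or range.

## Working session

There is one attempt and no reset: what is moved stays moved. The work goes in short steps, Python scripts to look and compute and a tool call to move; the robot and the scene stay as the last step left them, time stands still between calls to the robot, and variables do not carry over. Pictures are saved under pics/ and viewed, about 8 in all and at most 12, crops included, and the job is handed in when it is done.

Besides the shell and the picture viewer there is one more tool, called in YAML: its name, and indented under it one key for each argument. step_arm: Moves the arm, as the interface text tells. Its arguments: {"type":"object","properties":{"plan":{"type":"string"},"grip_force":{"type":"number"}},"required":["plan"]}

```bash
mkdir -p pics; ls; cat > h.py <<'E'
import numpy as np, cv2
from scipy.spatial.transform import Rotation as R
from rig import readout, cams, workorder, spotter, ctrl
def save(im,n): cv2.imwrite(f'pics/{n}.png',im[:,:,::-1])
def cam(name):
    i=cams.camera_info(name); f=240/np.tan(np.radians(i['vfov'])/2)
    return f,i['cx'],i['cy'],cv2.Rodrigues(np.array(i['rvec'],float))[0],np.array(i['tvec'],float).ravel()
def cloud(name,d,mask,c=None):
    f,cx,cy,Rm,t=c or cam(name); v,u=np.nonzero(mask&(d>0)); z=d[v,u]
    return (np.c_[(u-cx)/f*z,(v-cy)/f*z,z]-t)@Rm
def proj(name,P,c=None):
    f,cx,cy,Rm,t=c or cam(name); q=np.atleast_2d(P)@Rm.T+t
    return np.c_[q[:,0]/q[:,2]*f+cx,q[:,1]/q[:,2]*f+cy]
E
python3 - <<'E'
from h import *
s=readout.sense(); print({k:np.round(v,3).tolist() for k,v in s.items()}); print(ctrl.hold_point_z,[a for a in dir(ctrl) if a[0]!='_'])
for n in('scene','side','wrist'):
    im,d=cams.capture(n); save(im,n+'0'); print(n,{k:np.round(v,2) for k,v in cams.camera_info(n).items()})
    if n=='wrist': continue
    for t in('test_pump','gauge','hook_stand','collar_mid','gauge_dial','caliper','spanner','masking_tape'):
        for r in spotter.regions_of(n,t)[:1]:
            p=cloud(n,d,r['pixels']); print(n,t,round(r['conf'],2),np.round(r['extent']),r['pixels'].sum(),np.percentile(p,[3,50,97],axis=0).round().tolist() if len(p) else 0)
a=cv2.imread('pics/scene0.png');b=cv2.imread('pics/side0.png')
E
```

```text
pics
{'time_s': 0.0, 'joints': [1.126, 0.313, 1.498, 0.0, 1.331, -0.223], 'dq': [-0.0, -0.001, -0.001, 0.0, 0.001, -0.001], 'tau': [0.0, -41.226, -25.974, -0.0, 0.004, 0.0], 'eef_pos': [115.389, 511.919, 230.765], 'ee_rot': [-0.0, 0.111, 0.994, -0.001], 'force': [-0.415, -0.159, -0.2], 'wrist_torque': [-0.023, -0.012, 0.067], 'grip_width': 0.999}
18.700000000000003 ['PlanningError', 'hold_point_z']
scene {'vfov': np.float64(53.7), 'cx': np.float64(314.73), 'cy': np.float64(237.85), 'rvec': array([ 2.17, -0.84,  0.37]), 'tvec': array([-351.5 ,  478.32,  632.19])}
scene test_pump 0.61 [300. 305.  86.  58.] 2164 [[500.0, 78.0, 17.0], [553.0, 125.0, 23.0], [619.0, 219.0, 124.0]]
scene gauge 0.86 [320. 275.  39.  35.] 776 [[527.0, 52.0, 129.0], [545.0, 72.0, 178.0], [574.0, 109.0, 204.0]]
scene hook_stand 0.56 [397. 345.  70. 165.] 2987 [[513.0, -152.0, 1.0], [543.0, -133.0, 14.0], [682.0, -57.0, 304.0]]
scene collar_mid 0.77 [294. 295.  13.  13.] 161 [[519.0, 100.0, 98.0], [525.0, 114.0, 114.0], [534.0, 130.0, 126.0]]
scene gauge_dial 0.63 [315. 275.  37.  33.] 782 [[527.0, 51.0, 130.0],
[... 922 characters left out ...]
87.  67.] 3739 [[434.0, 66.0, 12.0], [522.0, 162.0, 23.0], [599.0, 224.0, 114.0]]
side gauge_dial 0.71 [340. 239.  25.  33.] 514 [[531.0, 76.0, 134.0], [550.0, 95.0, 171.0], [574.0, 114.0, 191.0]]
side caliper 0.64 [269. 379.  91.  52.] 792 [[546.0, 319.0, -1.0], [644.0, 408.0, 3.0], [686.0, 473.0, 10.0]]
side spanner 0.44 [342. 238.  27.  46.] 575 [[530.0, 71.0, 132.0], [551.0, 95.0, 170.0], [579.0, 114.0, 193.0]]
side masking_tape 0.84 [318. 254.  20.  31.] 404 [[609.0, -50.0, -0.0], [634.0, -8.0, 17.0], [674.0, 38.0, 26.0]]
wrist {'vfov': np.float64(68.63), 'cx': np.float64(323.46), 'cy': np.float64(236.51), 'rvec': array([-2.25, -1.8 , -0.29]), 'tvec': array([-525.25,  -42.25,  379.59])}
```

```bash
python3 - <<'E'
import cv2,numpy as np
a=cv2.imread('pics/scene0.png')[180:430,220:460];b=cv2.imread('pics/side0.png')[120:420,220:460]
a=cv2.resize(a,None,fx=1.66,fy=1.66,interpolation=2);b=cv2.resize(b,(384,480),interpolation=2)
h=np.zeros((480,800,3),np.uint8);h[:a.shape[0],:a.shape[1]]=a;h[:480,400:784]=b;cv2.imwrite('pics/m0.png',h)
E
```

```text
(no output)
```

View pics/m0.png

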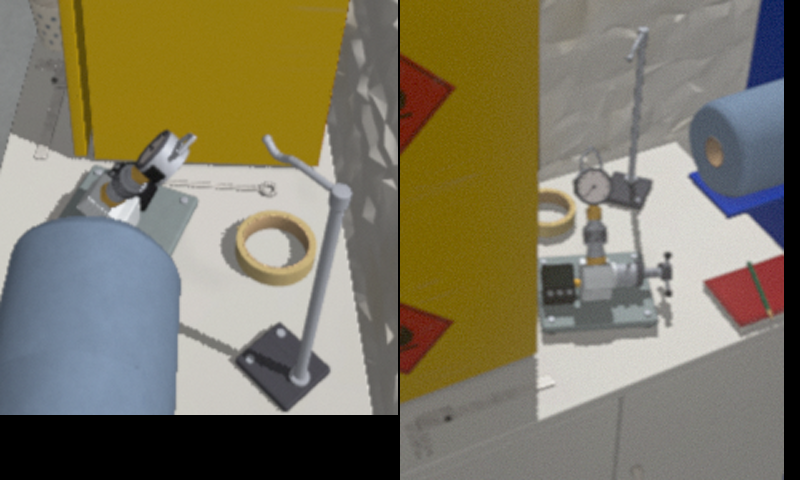

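```bash
cat >> h.py <<'E'
from scipy.optimize import least_squares
S,C=np.sin(np.radians(35)),np.cos(np.radians(35))
def cyl(q,a,r,lo,hi):   # sdf of cylinder along axis index a
    o=[i for i in range(3) if i!=a]; d=np.c_[np.hypot(q[:,o[0]],q[:,o[1]])-r, np.abs(q[:,a]-(lo+hi)/2)-(hi-lo)/2]
    return np.minimum(d.max(1),0)+np.linalg.norm(np.maximum(d,0),axis=1)
def cap(q,a,b,r):
    a,b=np.array(a,float),np.array(b,float); h=np.clip((q-a)@(b-a)/((b-a)@(b-a)),0,1); return np.linalg.norm(q-a-h[:,None]*(b-a),axis=1)-r
def inv(p,P): # world-> frame x,y,yaw
    c,s=np.cos(p[2]),np.sin(p[2]); d=P-[p[0],p[1],0]; return np.c_[c*d[:,0]+s*d[:,1],-s*d[:,0]+c*d[:,1],d[:,2]]
def gsdf(q): # gauge frame
    l=[cyl(q,0,27,-14,14),cyl(q,2,12.5,-48,-31)]
    for s in(-1,1): l+=[cap(q,(0,14*s,25),(0,14*s,40),2.5),cap(q,(0,14*s,40),(0,0,56),2.5)]
    return np.min(l,0)
def pumpsdf(p,P):
    q=inv(p,P)-[0,0,75]; u=np.c_[C*q[:,0]-S*q[:,2],q[:,1],S*q[:,0]+C*q[:,2]]
    return np.minimum(np.minimum(gsdf(u-[0,0,111]),cyl(u,2,17,28,54)),cyl(u,2,12,54,59.5))
def standsdf(p,P):
    q=inv(p,P); b=np.abs(q-[0,0,6])-[37.5,35,6]; b=np.minimum(b.max(1),0)+np.linalg.norm(np.maximum(b,0),axis=1)
    return np.min([b,cap(q,(45,0,299),(2,0,299),3.5),cap(q,(2,0,299),(-22,0,291),3.5),cap(q,(-22,0,291),(-36,0,300),3.5)],0)
def fit(f,P,g):
    best=None
    for y in np.radians(g[2]):
        r=least_squares(lambda p:f(p,P),[g[0],g[1],y],loss='soft_l1',f_scale=2,x_scale=[10,10,.2])
        if best is None or r.cost<best.cost: best=r
    return best.x,best.cost/len(P),np.median(np.abs(best.fun))
E
python3 - <<'E'
from h import *
G=[];H=[]
for n in('scene','side'):
    im,d=cams.capture(n)
    for t,L in(('gauge',G),('collar_mid',G),('hook_stand',H)):
        r=spotter.regions_of(n,t)
        if r: L.append(cloud(n,d,r[0]['pixels']))
        if r and t=='hook_stand':p=L[-1]; print(n,'top',np.round(np.percentile(p[p[:,2]>280],[2,50,98],axis=0)),'mid',np.round(np.median(p[(p[:,2]>60)&(p[:,2]<250)],0)))
clip=lambda P,lo,hi:P[((P>lo)&(P<hi)).all(1)]
for n,Gs in(('both',G),('scene',G[:2]),('side',G[2:])):
    P=clip(np.vstack(Gs),[480,20,95],[620,160,240]); x,c,m=fit(pumpsdf,P,(525,130,range(-180,180,30))); print(n,len(P),x[:2].round(1),np.degrees(x[2]).round(1),c,m)
for n,Hs in(('both',H),('scene',H[:1]),('side',H[1:])):
    P=np.vstack(Hs); P=clip(P,[480,-190,-5],[620,-50,310]); P=P[(P[:,2]<16)|(P[:,2]>285)]
    x,c,m=fit(standsdf,P,(545,-125,range(-180,180,30))); print('stand',n,len(P),x[:2].round(1),np.degrees(x[2]).round(1),c,m)
E
```

```text
scene top [[ 538. -147.  282.]
 [ 545. -128.  301.]
 [ 551.  -61.  306.]] mid [ 542. -142.  168.]
side top [[ 539. -139.  283.]
 [ 546. -116.  299.]
 [ 554.  -54.  306.]] mid [ 546. -133.  165.]
both 1715 [529.1 140.4] -66.0 1.419448440234972 1.1081785524519638
scene 937 [528.9 140.5] 294.0 0.6440038380428679 0.7940905842731816
side 778 [529.7 140.5] -65.5 2.30835610021927 1.6735217364416766
stand both 2353 [ 546.2 -113.7] 86.7 2.0057047903473864 1.3057776701903983
stand scene 1815 [ 546.1 -113.2] 86.5 1.6622287970318916 1.1825248204817997
stand side 538 [ 547.5 -114.5] 88.2 3.105130505882961 2.0476678430001263
```

```bash
cat >> h.py <<'E'
def standsdf(p,P):
    q=inv(p,P)
    return np.min([cyl(q-[45,0,0],2,p[3] if len(p)>3 else 5,12,305),cap(q,(45,0,299),(2,0,299),3.5),cap(q,(2,0,299),(-22,0,291),3.5),cap(q,(-22,0,291),(-36,0,300),3.5)],0)
E
python3 - <<'E'
from h import *
H=[]
for n in('scene','side'):
    im,d=cams.capture(n); L=[]
    for t in ('hook_stand','hook_seat'):
        r=spotter.regions_of(n,t)
        if r: L.append(cloud(n,d,r[0]['pixels']))
    P=np.vstack(L); H.append(P[((P>[480,-190,20])&(P<[620,-40,312])).all(1)])
for n,P in(('both',np.vstack(H)),('scene',H[0]),('side',H[1])):
    x,c,m=fit(standsdf,P,(545,-96,range(-120,-50,20))); print('stand',n,len(P),x[:2].round(1),np.degrees(x[2]).round(1),c,m)
    seat=x[:2]+np.array([np.cos(x[2]),np.sin(x[2])])*-22; print('seat',seat.round(1), (P[P[:,2]>285][P[P[:,2]>285][:,1]>-75]).mean(0).round(1))
E
```

```text
stand both 3510 [547.4 -93.7] -92.7 1.0406412031855055 0.8261444114167751
seat [548.4 -71.7] [547.2 -64.5 297.4]
stand scene 2516 [547.4 -94.5] -92.8 0.4642464461351852 0.5247560499180195
seat [548.5 -72.5] [547.2 -65.1 297.5]
stand side 994 [547.8 -90.6] -91.8 1.236606640100285 1.2080359177756441
seat [548.5 -68.6] [547.4 -61.7 296.6]
```

step_arm:
  plan: "-4.5 -2.3 0 6 100; -9 -4.7 0 12 80; -13.5 -7 0 18 50; -18 -9.3 0 24 36; -22.5 -11.7 0 30 36; -27 -14 0 36 36; -31.5 -16.3 0 42 36; -36 -18.7 0 48 36; -40.5 -21 0 53.3 36; -45 -23.3 0 53.3 36"

```text
time_s: 2.65
eef_pos: [499.4, 188.5, 231.5]
ee_rot: [0.0, 0.546, 0.838, 0.0]
force: [1.0, 1.0, 0.5]
grip_width: 0.358
```

```bash
python3 - <<'E'
from h import *
s=readout.sense(); print({k:np.round(s[k],3).tolist() for k in('time_s','joints','eef_pos','ee_rot','force','grip_width')})
c=cam('wrist'); print('campos',(-c[3].T@c[4]).round(), 'fwd',c[3][2].round(2))
im,d=cams.capture('wrist'); save(im,'w1'); G=[]
for t in('gauge','collar_mid'):
    for r in spotter.regions_of('wrist',t)[:1]: print(t,r['conf'],np.round(r['extent'])); G.append(cloud('wrist',d,r['pixels'],c))
P=np.vstack(G);P=P[((P>[480,20,95])&(P<[620,160,240])).all(1)]
x,cc,m=fit(pumpsdf,P,(529,140,[-66])); print(len(P),x.round(3),np.degrees(x[2]),cc,m)
E
```

```text
{'time_s': 2.65, 'joints': [0.141, 0.332, 1.471, 0.0, 1.338, -0.275], 'eef_pos': [499.393, 188.509, 231.463], 'ee_rot': [0.0, 0.546, 0.838, 0.0], 'force': [0.997, 0.974, 0.53], 'grip_width': 0.358}
campos [468. 261. 374.] fwd [ 0.13 -0.28 -0.95]
gauge 0.64 [336. 378.  78.  89.]
collar_mid 0.93 [332. 316.  49.  41.]
5456 [529.95  139.702  -1.14 ] -65.32173677568163 0.6661999149142076 0.8984206046010925
```

View pics/w1.png

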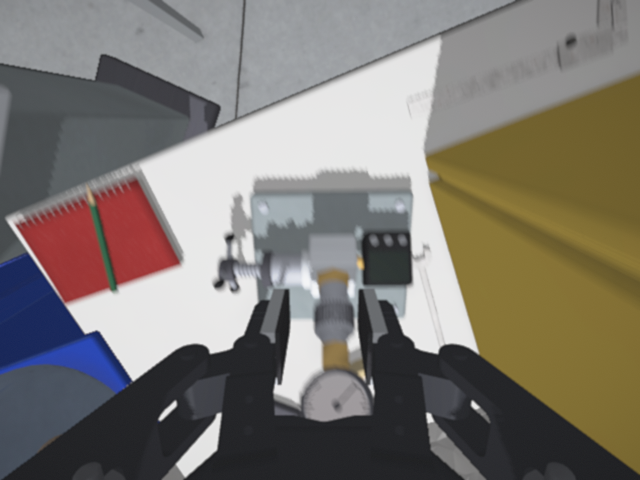

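step_arm:
  plan: "-3 0.3 0 0 50; -5.5 0.6 0 0 50; -7.4 0.75 1 0 50; -7.4 0.75 4 0 50; -7.4 0.75 7 0 50; -7.4 0.75 9 0 50; -7.4 0.75 9.2 0 50; -7.4 0.75 9.2 0 50"
  grip_force: 20

```text
time_s: 3.6
eef_pos: [534.8, 126.3, 139.9]
ee_rot: [0.0, 0.544, 0.839, 0.0]
force: [-0.2, -0.3, 0.3]
grip_width: 0.5
```

```bash
python3 - <<'E'
from h import *
s=readout.sense(); print({k:np.round(s[k],3).tolist() for k in('eef_pos','force','wrist_torque','grip_width')})
c=cam('wrist'); im,d=cams.capture('wrist'); save(im[200:,180:460],'w2')
G=[]
for t in('collar_mid',):
    for r in spotter.regions_of('wrist',t)[:1]: print(t,r['conf'],np.round(r['extent'])); P=cloud('wrist',d,r['pixels'],c)
p=[529.6,140,np.radians(-65.6)]
q=inv(p,P); q=q[(q[:,2]>95)]; print('collar in pump frame',np.percentile(q,[2,50,98],axis=0).round(1),'tcp',inv(p,np.array([s['eef_pos']])).round(1))
a=cv2.imread('pics/w2.png'); cv2.imwrite('pics/w2.png',cv2.resize(a,None,fx=2,fy=2))
E
```

```text
{'eef_pos': [534.821, 126.28, 139.896], 'force': [-0.155, -0.341, 0.322], 'wrist_torque': [-0.003, -0.026, -0.002], 'grip_width': 0.5}
collar_mid 0.78 [324. 286.  73.  61.]
collar in pump frame [[  3.3 -15.7 106.4]
 [ 13.2   0.6 119.1]
 [ 30.5  16.4 128.3]] tcp [[ 14.7  -0.9 139.9]]
```

View pics/w2.png

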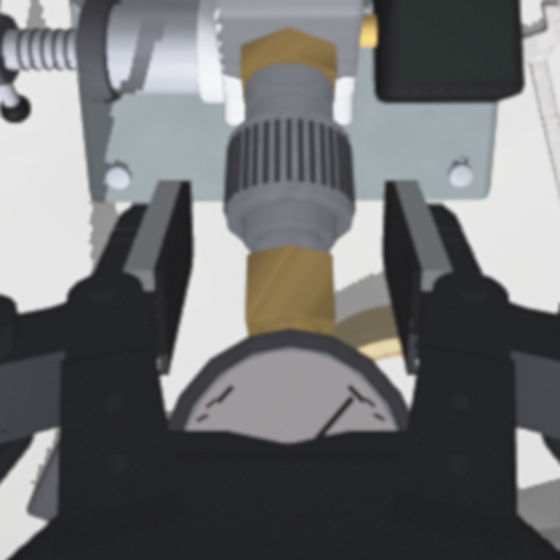

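step_arm:
  plan: "-0.3 0.1 0.5 0 36; -0.3 0.1 1 0 36; -0.3 0.1 1 0 36; -0.3 0.1 1 0 36; -0.3 0.1 1.3 0 36; -0.3 0.1 1.5 0 36; -0.3 0.1 1.6 0 36; -0.3 0.1 1.6 0 36"

```text
time_s: 4.5
eef_pos: [537.0, 123.3, 123.1]
ee_rot: [-0.0, 0.545, 0.839, -0.0]
force: [-0.7, -0.1, -0.2]
grip_width: 0.361
```

step_arm:
  plan: "0 0 0.1 0 36; 0 0 0.2 0 36; 0 0 0.3 0 36; 0 0 0.4 0 36; 0 0 0.5 0 36; 0 0 0.5 0 36"

```text
time_s: 5.1
eef_pos: [537.0, 123.9, 119.3]
ee_rot: [-0.0, 0.545, 0.839, 0.0]
force: [-4.3, 2.9, 10.9]
grip_width: 0.358
```

```bash
python3 - <<'E'
from h import *
s=readout.sense(); print({k:np.round(s[k],3).tolist() for k in('eef_pos','force','wrist_torque','grip_width')})
im,d=cams.capture('wrist'); save(cv2.resize(im[240:,180:460],None,fx=2,fy=2),'w3')
E
```

```text
{'eef_pos': [536.978, 123.895, 119.32], 'force': [-4.265, 2.934, 10.941], 'wrist_torque': [0.37, 0.89, -0.061], 'grip_width': 0.358}
```

View pics/w3.png

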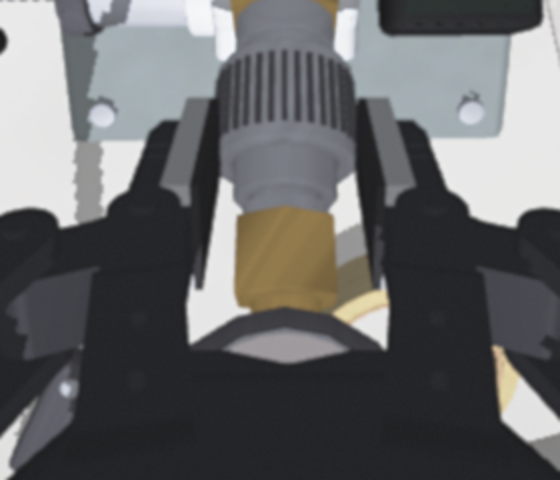

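step_arm:
  plan: "0.05 0 0.15 0 36; 0.1 0 0.3 0 36; 0.2 0 0.45 0 36; 0.3 0 0.6 0 36; 0.3 0 0.6 0 36"

```text
time_s: 5.65
eef_pos: [535.6, 126.8, 113.7]
ee_rot: [-0.0, 0.545, 0.839, 0.001]
force: [-6.5, 3.5, 14.8]
grip_width: 0.36
```

step_arm:
  plan: "0.05 0 0.1 0 36; 0.1 0 0.25 0 36; 0.15 0 0.4 0 36; 0.15 0 0.4 0 36; 0.15 0 0.4 0 36"

```text
time_s: 6.15
eef_pos: [535.1, 127.5, 109.9]
ee_rot: [0.0, 0.545, 0.839, 0.0]
force: [-9.6, -0.4, 16.3]
grip_width: 0.364
```

```bash
python3 - <<'E'
from h import *
s=readout.sense(); print({k:np.round(s[k],3).tolist() for k in('eef_pos','force','wrist_torque','grip_width')})
im,d=cams.capture('wrist'); a=cv2.resize(im[240:,180:460],None,fx=1.4,fy=1.4)
c=cam('side');im,d=cams.capture('side'); u,v=proj('side',[545,100,140],c)[0].astype(int); b=cv2.resize(im[v-60:v+60,u-70:u+70],(392,336),interpolation=2); save(np.hstack([a,b]),'w4')
E
```

```text
{'eef_pos': [535.095, 127.514, 109.903], 'force': [-9.599, -0.383, 16.278], 'wrist_torque': [-0.055, 1.129, -0.076], 'grip_width': 0.364}
```

View pics/w4.png

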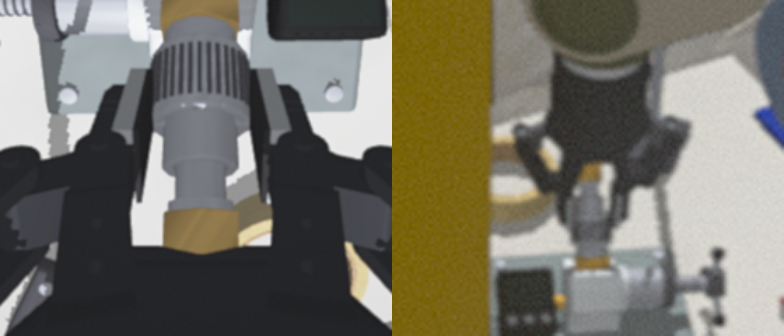

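step_arm:
  plan: "0 0 0.15 0 36; 0 0 0.15 0 36; 0 0 0.15 0 36; 0.3 0 -0.3 0 36; 0.3 0 -1 0 45; 1 0 -3 0 70; 1 0 -7 0 90; 1 0 -11 0 100; 0 0 -13 0 100; 0 0 -13 0 100"

```text
time_s: 7.25
eef_pos: [536.6, 127.0, 241.3]
ee_rot: [0.002, 0.545, 0.838, 0.002]
force: [0.5, 0.5, -0.2]
grip_width: 0.994
```

```bash
python3 - <<'E'
from h import *
s=readout.sense(); print({k:np.round(s[k],3).tolist() for k in('eef_pos','force','grip_width')})
c=cam('wrist'); im,d=cams.capture('wrist'); save(im,'w5')
p0=np.array([529.6,140,np.radians(-65.6)])
def g(p,P,lift):
    q=inv(p,P)-[0,0,75]; u=np.c_[C*q[:,0]-S*q[:,2],q[:,1],S*q[:,0]+C*q[:,2]]; return gsdf(u-[0,0,111+lift])
for cn in('wrist','side','scene'):
    if cn!='wrist': c=cam(cn); im,d=cams.capture(cn)
    for r in spotter.regions_of(cn,'gauge')[:1]:
        P=cloud(cn,d,r['pixels'],c); P=P[((P>[480,10,110])&(P<[640,170,250])).all(1)]
        f=least_squares(lambda a:g([a[0],a[1],p0[2]],P,a[2]),[p0[0],p0[1],8],loss='soft_l1',f_scale=2); 
        print(cn,r['conf'],len(P),f.x.round(1),np.median(abs(f.fun)).round(2), 'tcp',inv([f.x[0],f.x[1],p0[2]],np.array([s['eef_pos']])).round(1))
E
```

```text
{'eef_pos': [536.587, 126.953, 241.272], 'force': [0.522, 0.519, -0.203], 'grip_width': 0.994}
wrist 0.77 7490 [532.7 134.    3.6] 1.22 tcp [[  8.    0.6 241.3]]
side 0.83 600 [ 5.324e+02  1.351e+02 -2.000e-01] 1.96 tcp [[  9.2   0.5 241.3]]
scene 0.59 748 [531.  134.2   3.7] 1.03 tcp [[  8.9   2.1 241.3]]
```

step_arm:
  plan: "-3 0 0 0 100; -5.9 -0.1 0 0 100; -5.9 -0.1 3 0 100; -5.9 -0.1 6 0 100; -5.9 -0.1 8 0 100; -5.9 -0.1 8.3 0 100; -5.9 -0.1 8.3 0 100"
  grip_force: 40

```text
time_s: 8.25
eef_pos: [558.3, 73.2, 155.1]
ee_rot: [-0.0, 0.545, 0.839, -0.0]
force: [0.3, -0.2, -0.1]
grip_width: 0.996
```

```bash
python3 - <<'E'
from h import *
s=readout.sense(); print({k:np.round(s[k],3).tolist() for k in('eef_pos','force','grip_width')})
im,d=cams.capture('wrist'); a=cv2.resize(im[200:,160:480],(400,350))
c=cam('scene');im,d=cams.capture('scene'); u,v=proj('scene',[560,75,180],c)[0].astype(int); b=cv2.resize(im[v-60:v+60,u-70:u+70],(400,350),interpolation=2); save(np.hstack([a,b]),'w6')
E
```

```text
{'eef_pos': [558.277, 73.234, 155.149], 'force': [0.342, -0.19, -0.106], 'grip_width': 0.996}
```

View pics/w6.png

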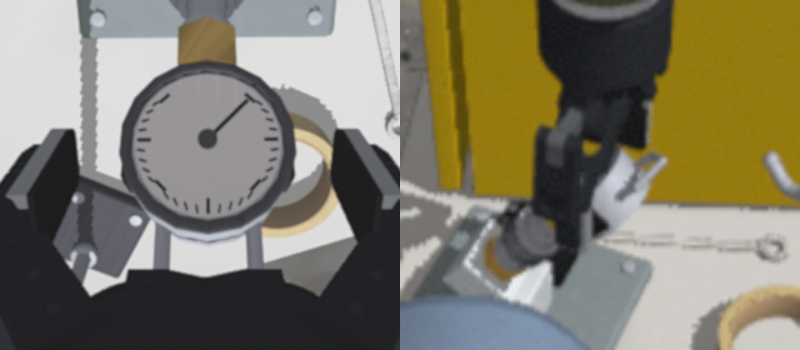

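step_arm:
  plan: "0 0 -0.3 0 100; 0 0 -0.3 0 75; 0 0 -0.3 0 55; 0 0 -0.3 0 55; 0 0 -0.3 0 55; 0 0 -0.3 0 55; 0 0 -0.3 0 55; 0 0 -0.3 0 55"
  grip_force: 40

```text
time_s: 9.15
eef_pos: [558.6, 73.1, 158.6]
ee_rot: [0.0, 0.545, 0.839, 0.0]
force: [1.5, -1.3, 5.6]
grip_width: 0.624
```

```bash
python3 - <<'E'
from h import *
s=readout.sense(); print({k:np.round(s[k],3).tolist() for k in('eef_pos','force','grip_width')})
im,d=cams.capture('wrist'); a=cv2.resize(im[200:,160:480],(400,350))
c=cam('scene');im,d=cams.capture('scene'); u,v=proj('scene',[560,75,180],c)[0].astype(int); b=cv2.resize(im[v-60:v+60,u-70:u+70],(400,350),interpolation=2); save(np.hstack([a,b]),'w7')
E
```

```text
{'eef_pos': [558.563, 73.064, 158.582], 'force': [1.501, -1.319, 5.638], 'grip_width': 0.624}
```

View pics/w7.png

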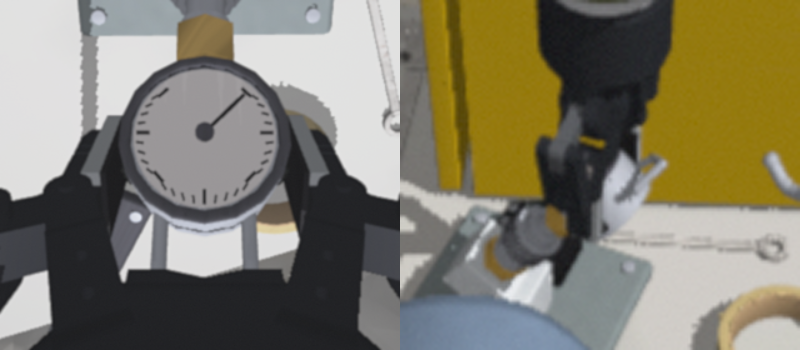

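step_arm:
  plan: "-0.29 0 -0.41 0 55; -0.57 0 -0.82 0 55; -0.86 0 -1.23 0 55; -1.15 0 -1.64 0 55; -1.43 0 -2.05 0 55; -1.72 0 -2.46 0 55; -2 0 -2.87 0 55; -2.3 0 -3.28 0 55; -2.6 0 -3.7 0 55; -2.6 0 -3.7 0 55"

```text
time_s: 10.25
eef_pos: [569.3, 48.9, 196.0]
ee_rot: [0.001, 0.545, 0.839, 0.0]
force: [1.6, 0.2, -2.1]
grip_width: 0.63
```

```bash
cat >> h.py <<'E'
def gfit(cn,s=None,tilt0=35,Q=None):
    # fit held gauge: origin xyz (rel to TCP in tool-aligned frame) and pitch; frame X=-toolx, Y=tooly(ish)
    c=cam(cn); im,d=cams.capture(cn); s=readout.sense(); e=np.array(s['eef_pos']); w,x,y,z=s['ee_rot']; Rt=R.from_quat([x,y,z,w]).as_matrix()
    A=np.c_[-Rt[:,0],Rt[:,1],-Rt[:,2]]
    out=None
    for r in spotter.regions_of(cn,'gauge')[:1]:
        P=(cloud(cn,d,r['pixels'],c)-e)@A; P=P[(np.abs(P-[0,0,15])<[120,50,115]).all(1)]
        def res(a):
            q=P-a[:3]; th=a[3]; u=np.c_[np.cos(th)*q[:,0]-np.sin(th)*q[:,2],q[:,1],np.sin(th)*q[:,0]+np.cos(th)*q[:,2]]
            return np.minimum(gsdf(u),cyl(u,2,8,-83,-48))
        f=least_squares(res,[0,0,12,np.radians(tilt0)],loss='soft_l1',f_scale=2,x_scale=[5,5,5,.1]); out=f.x
        print(cn,round(r['conf'],2),len(P),'O rel tcp',f.x[:3].round(1),'tilt',np.degrees(f.x[3]).round(1),'med',np.median(abs(f.fun)).round(2))
    return im,out
E
python3 - <<'E'
from h import *
s=readout.sense(); print({k:np.round(s[k],3).tolist() for k in('eef_pos','force','wrist_torque','grip_width')})
for n in('wrist','scene','side'): im,o=gfit(n)
E
```

```text
{'eef_pos': [569.305, 48.938, 195.951], 'force': [1.632, 0.156, -2.086], 'wrist_torque': [-0.02, 0.008, 0.001], 'grip_width': 0.63}
wrist 0.88 18917 O rel tcp [ 0.2  1.  10.7] tilt 39.4 med 0.74
scene 0.76 560 O rel tcp [-0.3  0.5  9.6] tilt 40.4 med 0.76
side 0.88 621 O rel tcp [-1.8  0.8  8.9] tilt 40.0 med 1.87
```

step_arm:
  plan: "-0.7 0 0 0 55; -1.35 0 0 0 55; -1.35 0 1.5 0 55; -1.35 0 2.8 0 55; -1.35 0 3.35 0 55; -0.8 0 3.35 0 55; -0.3 0 3.35 0 55; 0 0 3.35 0 55; 0.4 0 3.35 0 55; 0.4 0 3.35 0 55"
  grip_force: 30

```text
time_s: 11.55
eef_pos: [568.0, 52.5, 162.8]
ee_rot: [0.002, 0.544, 0.839, -0.0]
force: [2.1, -5.2, -2.4]
grip_width: 0.628
```

```bash
python3 - <<'E'
from h import *
s=readout.sense(); print({k:np.round(s[k],3).tolist() for k in('eef_pos','force','wrist_torque','grip_width')}); print(inv([529.6,140,np.radians(-65.6)],np.array([s['eef_pos']])).round(1))
for n in('wrist','scene'): im,o=gfit(n)
E
```

```text
{'eef_pos': [567.99, 52.536, 162.85], 'force': [2.067, -5.177, -2.43], 'wrist_torque': [-1.072, -0.466, -0.011], 'grip_width': 0.628}
[[ 95.5  -1.2 162.8]]
wrist 0.94 18962 O rel tcp [ 0.5  0.8 10.3] tilt 36.8 med 0.7
scene 0.88 501 O rel tcp [0.4 0.4 9.4] tilt 38.1 med 0.74
```

step_arm:
  plan: "0.4 0 0 0 55; 0.8 0 0 0 55; 1.2 0 0 0 55; 1.6 0 0 0 55; 2 0 0 0 55; 2.4 0 0 0 55; 2.8 0 0 0 55; 3.2 0 0 0 55; 3.2 0 0 0 55"

```text
time_s: 12.65
eef_pos: [556.9, 80.3, 165.9]
ee_rot: [0.006, 0.545, 0.839, 0.001]
force: [2.3, -13.8, 16.1]
grip_width: 0.621
```

```bash
python3 - <<'E'
from h import *
s=readout.sense(); print({k:np.round(s[k],3).tolist() for k in('eef_pos','force','wrist_torque','grip_width')}); print(inv([529.6,140,np.radians(-65.6)],np.array([s['eef_pos']])).round(1))
im,o=gfit('scene',tilt0=10); im,o=gfit('wrist',tilt0=10); save(im,'w8')
E
```

```text
{'eef_pos': [556.904, 80.277, 165.888], 'force': [2.296, -13.777, 16.073], 'wrist_torque': [-2.303, -0.419, 0.088], 'grip_width': 0.621}
[[ 65.7   0.2 165.9]]
scene 0.77 541 O rel tcp [ 5.8  0.1 11.7] tilt 21.2 med 0.76
wrist 0.83 17620 O rel tcp [ 6.5  0.6 11.9] tilt 19.8 med 0.56
```

step_arm:
  plan: "-0.6 0 0 0 55; -0.6 0 -0.4 0 55; -0.6 0 -0.8 0 55; -0.1 0 -0.8 0 55; 0.3 0 -0.8 0 55; 0.7 0 -0.8 0 55; 1 0 -0.8 0 55; 1.2 0 -0.8 0 55; 1.2 0 -0.8 0 55"

```text
time_s: 13.75
eef_pos: [549.3, 93.4, 169.8]
ee_rot: [-0.0, 0.545, 0.839, -0.0]
force: [1.4, -2.9, -1.7]
grip_width: 0.624
```

```bash
python3 - <<'E'
from h import *
s=readout.sense(); print({k:np.round(s[k],3).tolist() for k in('eef_pos','force','wrist_torque','grip_width')}); print(inv([529.6,140,np.radians(-65.6)],np.array([s['eef_pos']])).round(1))
im,o=gfit('scene',tilt0=10); im,o=gfit('wrist',tilt0=10); save(im,'w9')
E
```

```text
{'eef_pos': [549.296, 93.426, 169.774], 'force': [1.438, -2.901, -1.664], 'wrist_torque': [-0.882, -0.417, 0.009], 'grip_width': 0.624}
[[ 50.6  -1.3 169.8]]
scene 0.55 635 O rel tcp [ 9.4  0.1 12.7] tilt 7.9 med 0.55
wrist 0.58 16928 O rel tcp [ 9.3  0.7 13. ] tilt 6.3 med 0.5
```

View pics/w9.png

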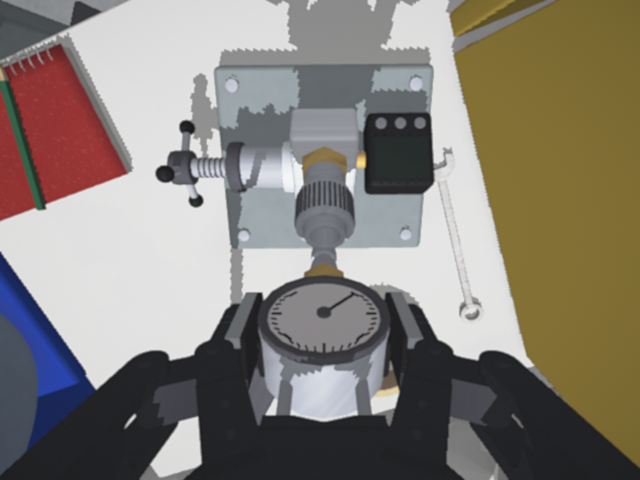

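step_arm:
  plan: "-0.5 0 -1 0 55; -1 0 -3.5 0 55; -1.5 0 -6 0 55; -2.5 -0.6 -7.7 5 55; -4.5 -1.6 -7.7 11 55; -6.5 -2.6 -7.7 17 55; -8.5 -3.6 -7.7 23 55; -10.2 -4.4 -7.7 26.6 55; -10.2 -4.4 -7.7 26.6 55; -10.2 -4.4 -7.7 26.6 55"

```text
time_s: 14.95
eef_pos: [550.6, -17.5, 247.1]
ee_rot: [-0.001, 0.723, 0.691, 0.0]
force: [-0.6, 1.1, -2.8]
grip_width: 0.626
```

```bash
python3 - <<'E'
from h import *
s=readout.sense(); print({k:np.round(s[k],3).tolist() for k in('eef_pos','ee_rot','force','grip_width')})
for n in('wrist','side','scene'): im,o=gfit(n,tilt0=7)
H=[]
for n in('scene','side'):
    im,d=cams.capture(n)
    for t in ('hook_stand',):
        for r in spotter.regions_of(n,t)[:1]:
            P=cloud(n,d,r['pixels']); P=P[((P>[480,-190,20])&(P<[620,-40,312])).all(1)]; H.append(P)
            q=P[P[:,2]>283]; print(n,r['conf'],'y max',np.percentile(q[:,1],[95,98,99.5]).round(1),'tip x',q[q[:,1]>-65].mean(0).round(1))
P=np.vstack(H); x,c,m=fit(standsdf,P,(547,-94,[-92])); print(x[:2].round(1),np.degrees(x[2]),m)
c=cam('scene'); im,d=cams.capture('scene'); u,v=proj('scene',[549,-45,280],c)[0].astype(int); a=cv2.resize(im[v-50:v+70,u-70:u+70],(400,343),interpolation=2)
c=cam('side'); im,d=cams.capture('side'); u,v=proj('side',[549,-45,280],c)[0].astype(int); b=cv2.resize(im[v-40:v+56,u-56:u+56],(400,343),interpolation=2); save(np.hstack([a,b]),'m10')
E
```

```text
{'eef_pos': [550.577, -17.508, 247.1], 'ee_rot': [-0.001, 0.723, 0.691, 0.0], 'force': [-0.593, 1.133, -2.761], 'grip_width': 0.626}
wrist 0.71 17019 O rel tcp [ 9.3  0.9 13. ] tilt 7.5 med 0.5
side 0.68 641 O rel tcp [ 7.5 -0.1 11.3] tilt 6.9 med 1.43
scene 0.93 1111 O rel tcp [ 9.6 -0.3 12.9] tilt 9.3 med 0.54
scene 0.88 y max [-64.1 -60.7 -58.8] tip x [546.8 -61.4 300.9]Traceback (most recent call last):
  File "<stdin>", line 10, in <module>
    return _quantile_unchecked(
        a, q, axis, out, overwrite_input, method, keepdims, weights)
    return _ureduce(a,
                    func=_quantile_ureduce_func,
    ...<5 lines>...
                    overwrite_input=overwrite_input,
                    method=method)
    r = func(a, **kwargs)
    result = _quantile(arr,
                       quantiles=q,
    ...<2 lines>...
                       out=out,
                       weights=wgt)
    slices_having_nans = np.isnan(arr[-1, ...])
                                  ~~~^^^^^^^^^
IndexError: index -1 is out of bounds for axis 0 with size 0
```

```bash
python3 - <<'E'
from h import *
L=[]
for n in('scene','side'):
    c=cam(n); im,d=cams.capture(n); u,v=proj(n,[549,-45,280],c)[0].astype(int); L.append(cv2.resize(im[v-50:v+70,u-70:u+70],(400,343),interpolation=2))
    e=np.array([550.6,-17.5,247.1]); xd=np.array([-.047,-.999,0]); O=e+9.3*xd+[0.7,0,13]; b=O+43*(np.sin(.13)*xd+np.array([0,0,.99]))
    print(n,'origin crop',u-70,v-50,'bail',proj(n,b,c).round(),'seat',proj(n,[548.4,-71.7,291],c).round(),'ball',proj(n,[549,-57.7,300],c).round())
save(np.hstack(L),'m10')
E
```

```text
scene origin crop 302 218 bail [[368. 252.]] seat [[387. 273.]] ball [[380. 263.]]
side origin crop 289 115 bail [[358. 160.]] seat [[363. 156.]] ball [[362. 155.]]
```

View pics/m10.png

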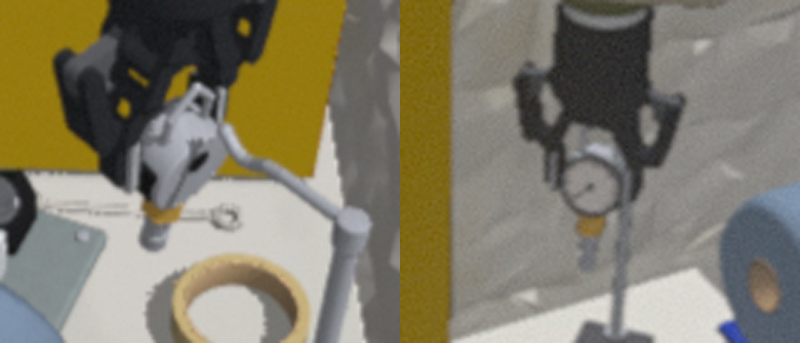

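step_arm:
  plan: "-0.8 0 0 0 55; -1.6 0 0 0 55; -2.4 0 0 0 55; -2.9 0 0.3 0 55; -3.3 0 0.6 0 55; -3.7 0 0.9 0 55; -4 0 1.2 0 55; -4 0 1.2 0 55; -4 0 1.2 0 55"

```text
time_s: 16.45
eef_pos: [548.9, -57.8, 234.8]
ee_rot: [-0.0, 0.723, 0.691, -0.0]
force: [0.6, 1.0, -2.4]
grip_width: 0.628
```

```bash
python3 - <<'E'
from h import *
s=readout.sense(); print({k:np.round(s[k],3).tolist() for k in('eef_pos','ee_rot','force','wrist_torque','grip_width')})
gfit('wrist',tilt0=7); L=[]
for n in('scene','side'):
    c=cam(n); im,d=cams.capture(n); u,v=proj(n,[549,-65,270],c)[0].astype(int); L.append(cv2.resize(im[v-50:v+70,u-70:u+70],(400,343),interpolation=2))
save(np.hstack(L),'m11')
E
```

```text
{'eef_pos': [548.858, -57.761, 234.764], 'ee_rot': [-0.0, 0.723, 0.691, -0.0], 'force': [0.552, 1.028, -2.433], 'wrist_torque': [0.083, 0.046, -0.011], 'grip_width': 0.628}
wrist 0.77 16949 O rel tcp [ 9.   0.9 12.8] tilt 7.5 med 0.5
```

View pics/m11.png

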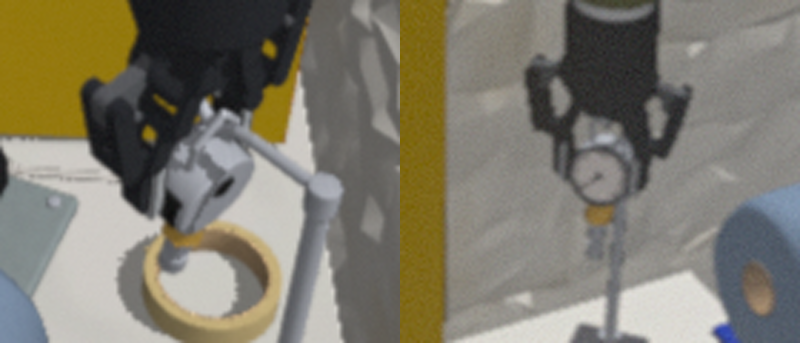

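step_arm:
  plan: "0 0 0.1 0 55; 0 0 0.2 0 55; 0 0 0.25 0 55; 0 0 0.25 0 55"

```text
time_s: 17.05
eef_pos: [549.3, -57.9, 232.8]
ee_rot: [0.001, 0.723, 0.691, 0.0]
force: [2.7, 0.5, 1.1]
grip_width: 0.623
```

step_arm:
  plan: "0 0 0.25 0 65; 0 0 0.25 0 68; 0 0 0.25 0 72; 0 0 0.25 0 80; 0 0 0.25 0 90; 0 0 0.25 0 100; 0 0 0.25 0 100; 0 0 0.25 0 100; 0 0 0.25 0 100"

```text
time_s: 17.95
eef_pos: [548.9, -57.9, 229.9]
ee_rot: [0.0, 0.723, 0.691, 0.0]
force: [0.7, -0.0, 5.2]
grip_width: 0.997
```

```bash
python3 - <<'E'
from h import *
s=readout.sense(); print({k:np.round(s[k],3).tolist() for k in('time_s','eef_pos','force','grip_width')})
gfit('wrist',tilt0=0); gfit('scene',tilt0=0)
E
```

```text
{'time_s': 17.95, 'eef_pos': [548.899, -57.85, 229.882], 'force': [0.72, -0.018, 5.236], 'grip_width': 0.997}
wrist 0.98 15287 O rel tcp [15.5  1.3 14.6] tilt -1.1 med 0.5
scene 0.87 1181 O rel tcp [13.4 -0.1 14.7] tilt 4.1 med 0.53
```

step_arm:
  plan: "0 0 -0.3 0 100; 0 0 -0.8 0 100; 0 0 -1.8 0 100; 0 0 -3.5 0 100; 0 0 -5.5 0 100; 0 0 -8 0 100; 0 0 -11 0 100; 0 0 -13 0 100; 4 0 -13 0 100; 8 0 -13 0 100"

```text
time_s: 19.15
eef_pos: [552.5, 22.5, 360.9]
ee_rot: [0.001, 0.724, 0.69, 0.0]
force: [0.4, 0.7, 0.1]
grip_width: 1.0
```

step_arm:
  plan: "3 0 0 0 100; 3 0 0 0 100; 3 0 0 0 100; 3 0 0 0 100; 3 0 0 0 100; 3 0 0 0 100; 3 0 0 0 100; 3 0 0 0 100; 3 0 0 0 100; 3 0 0 0 100"

```text
time_s: 20.15
eef_pos: [553.9, 52.0, 359.8]
ee_rot: [-0.0, 0.723, 0.691, -0.0]
force: [0.9, -0.4, 0.5]
grip_width: 0.998
```

```bash
cat > chk.py <<'E'
from h import *
s=readout.sense(); print({k:np.round(s[k],3).tolist() for k in('time_s','eef_pos','force','grip_width')})
L=[]
for n in('scene','side'):
    c=cam(n); im,d=cams.capture(n); u,v=proj(n,[549,-72,250],c)[0].astype(int); L.append(cv2.resize(im[v-50:v+70,u-70:u+70],(400,343),interpolation=2))
    for r in spotter.regions_of(n,'gauge')[:1]:
        P=cloud(n,d,r['pixels'],c); P=P[(np.abs(P-[548,-72,235])<[60,70,100]).all(1)]
        def res(a): return (lambda u:np.minimum(gsdf(u),cyl(u,2,8,-83,-48)))((P-a[:3])@R.from_euler('ZYX',a[3:]).as_matrix())
        f=least_squares(res,[548,-72,245,-1.6,0,0],loss='soft_l1',f_scale=2,x_scale=[5,5,5,.1,.1,.1]); M=R.from_euler('ZYX',f.x[3:]).as_matrix()
        print(n,r['conf'],len(P),'O',f.x[:3].round(1),'bail',(f.x[:3]+46.5*M[:,2]).round(1),'euler',np.degrees(f.x[3:]).round(1),np.median(abs(f.fun)).round(2))
    for r in spotter.regions_of(n,'collar_mid')[:1]:
        P=inv([529.6,140,np.radians(-65.6)],cloud(n,d,r['pixels'],c))-[0,0,75]; w=np.c_[C*P[:,0]-S*P[:,2],P[:,1],S*P[:,0]+C*P[:,2]]
        w=w[(np.hypot(w[:,0],w[:,1])>14.5)&(np.hypot(w[:,0],w[:,1])<20)]; print('collar s range',r['conf'],len(w),np.percentile(w[:,2],[3,97]).round(1) if len(w) else '')
save(np.hstack(L),'m12')
E
python3 chk.py
```

```text
{'time_s': 20.15, 'eef_pos': [553.856, 52.026, 359.791], 'force': [0.903, -0.428, 0.473], 'grip_width': 0.998}
scene 0.95 1341 O [548.  -74.7 244.3] bail [547.5 -74.7 290.8] euler [-92.2   0.1   0.6] 0.52
collar s range 0.58 179 [30.7 54.4]
side 0.78 621 O [548.2 -72.4 242.8] bail [548.6 -70.4 289.3] euler [-92.7  -2.4  -0.4] 1.41
collar s range 0.58 119 [27.9 50.8]
```

View pics/m12.png

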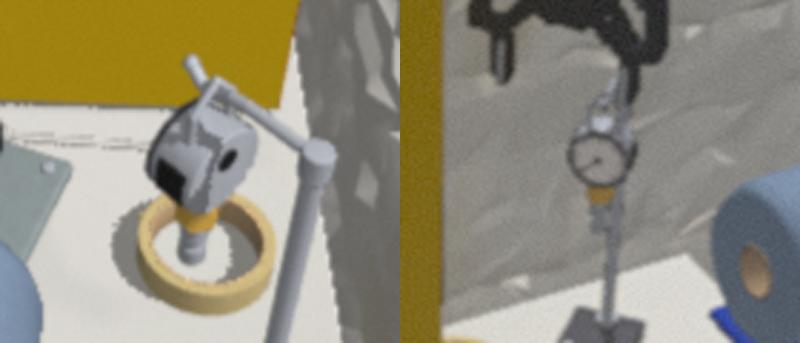

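step_arm:
  plan: "0 0 0 0 100; 0 0 0 0 100; 0 0 0 0 100; 0 0 0 0 100; 0 0 0 0 100; 0 0 0 0 100; 0 0 0 0 100; 0 0 0 0 100; 0 0 0 0 100; 0 0 0 0 100"

```text
time_s: 21.45
eef_pos: [553.9, 52.0, 359.8]
ee_rot: [0.0, 0.723, 0.691, 0.0]
force: [0.5, -0.1, 0.5]
grip_width: 1.003
```

step_arm:
  plan: "0 0 0 0 100; 0 0 0 0 100; 0 0 0 0 100; 0 0 0 0 100; 0 0 0 0 100; 0 0 0 0 100; 0 0 0 0 100; 0 0 0 0 100; 0 0 0 0 100; 0 0 0 0 100"

```text
time_s: 22.45
eef_pos: [553.9, 52.0, 359.8]
ee_rot: [0.0, 0.723, 0.691, 0.0]
force: [0.3, 0.5, 0.5]
grip_width: 1.0
```

```bash
python3 chk.py; python3 chk.py; python3 - <<'E'
from h import *
print(workorder.finish_job())
E
```

```text
{'time_s': 22.45, 'eef_pos': [553.875, 52.047, 359.808], 'force': [0.303, 0.549, 0.46], 'grip_width': 1.0}
scene 0.64 1356 O [548.  -74.6 244.3] bail [547.6 -74.7 290.8] euler [-92.2   0.1   0.5] 0.54
collar s range 0.65 157 [33.5 54.3]
side 0.62 586 O [548.7 -72.3 242.8] bail [548.8 -70.8 289.3] euler [-93.   -1.8  -0.1] 1.27
collar s range 0.54 121 [27.9 50.8]
{'time_s': 22.75, 'eef_pos': [553.88, 52.046, 359.799], 'force': [-0.552, -0.469, -0.251], 'grip_width': 1.001}
scene 0.93 1345 O [548.  -74.7 244.2] bail [547.5 -74.7 290.7] euler [-92.2   0.    0.5] 0.52
collar s range 0.73 0 
side 0.7 631 O [548.4 -72.3 242.7] bail [548.1 -71.1 289.1] euler [-89.9  -1.6   0.4] 1.37
collar s range 0.7 94 [27.8 48.6]
the job is handed in; nothing more can be done
None
```

The gauge is hanging by its bail in the dip of the hook with the dial facing outward, and I handed the job in at about 23 s. No verdict was reported.

- **Collar:** The move commands could not tilt the tool, so I did not grip the collar from the front as you suggested. Instead I pushed it back from its mouth-side shoulder with the fingertips straddling the coupler. The wrist picture then showed the gauge popped up and freed. I did not read the collar travel itself.
- **Gauge:** I gripped it by the flanks and drew it out along the axis. I then pressed its plug against the side of the coupler to turn it nearly upright in the grip. That push briefly reached about 21 N at the wrist. Then I hung it on the hook and backed away.

What the last checks showed:

| Check | Result |
|---|---|
| Bail point to estimated hook seat | about 3 mm by the scene camera, 2 mm by the side camera (limit 12 mm) |
| Stem from vertical | 0.5° by the scene camera, about 2° by the side camera (limit about 11°) |
| Dial squareness to the stand | within about 3° (limit 23°) |
| Movement | no shift beyond measuring noise over about 2.5 s |
| Robot clear | wrist force near zero, gripper over 100 mm away |

- **Collar home:** The scene camera's collar fit agreed with home: it put the front edge at 54.3–54.4 mm along the axis, and home is 54. The side camera read 49–51 mm, but it sees only part of the collar. In the final pass the scene camera gave no usable collar points.
- **Upward force at release:** I lowered 2.5 mm further than intended, and the wrist read about 5 N upward, probably the gripper body on the hook's end.
- **Bystanders:** I did not re-measure the caliper, spanner and masking tape at the end. The arm made no contact near them.

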